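# Put the finishing bottle and jar back in their crate

### The job

Pull the half-open divided crate further out of its plywood cabinet and put away the bottle and the jar that stand on the bench: each upright in an empty compartment of its own, the bottle in a narrow one and the jar in a wide one, set down on the crate's floor rather than dropped. Then ease the crate fully shut without slamming it, leaving the bottles and jar that were already in it in their places and the other things on the bench and on the cabinet alone.

Things in the scene. Friction and masses are not known exactly. Their poses are not given: they have to be found in the camera images.
- bottle_mid (a point): Centre, half-way up, of a round amber glass bottle with a paper label, standing on the bench: 96 tall, body diameter 46 up to 56 above its foot, then a sloping shoulder up to 68, then a black screw cap of diameter 28 from 68 to 96. Weighs about 160 g. z is its axis, up. Easily carried by the cap.
- bottle: The same bottle; origin at the centre of its underside.
- jar_mid (a point): Centre, half-way up, of a squat amber glass jar with an aluminium screw lid, standing on the bench: diameter 60 from top to bottom, 70 tall, about 200 g. z is its axis, up.
- jar: The same jar; origin at the centre of its underside.
- kept_bottle_1_mid (a point): Centre of a bottle like bottle that already stands in a narrow compartment of the crate (y about +32 in the row). Stays there.
- kept_bottle_2_mid (a point): Centre of another such bottle already in a narrow compartment of the crate (y about -96 in the row). Stays there.
- kept_jar_mid (a point): Centre of a jar like the one on the bench that already stands in the middle wide compartment of the crate (y about 0). Stays there.
- cabinet: Fixed open-fronted plywood cabinet on the bench, 300 wide, 235 deep, 138 high; the divided crate slides out of its front, towards the robot. Origin: foot of the middle of its front face; x points into the cabinet, y to its left as seen from the robot, z up.
- crate_floor (a point): A point of the sliding crate: top of its floor (22 above the bench), middle of its width, back of its front panel; axes as the cabinet's. Inside, 250 wide. Front panel 16 thick, 296 wide, reaching 98 above the floor; side and back walls 34 high, dividers 6 thick and 30 high. Behind the two rows of compartments lies one full-width space for sheet cork, not for bottles.
- wide_row (a point): Centre, at floor height, of the middle one of the three wide compartments (76 along x by 79 along y, clear) just behind the front panel, 38 behind crate_floor; the other two centres lie 85 to either side along y. Behind this row (+x) lie four narrow compartments, 58 by 58 clear: their centres are at x = +73 and y = -96, -32, +32, +96 from here. Axes as crate_floor.
- crate_handle (a point): Middle of the steel bar handle on the crate's front panel: a level bar about 10 thick and 110 long, along y, 35 in front of the panel with free space behind it, 100 above the bench (38 below the cabinet's top).
- crate (a joint): How far the crate is pulled out, in m: 0 fully shut (front panel against the cabinet), 0.185 at its stop, with all seven compartments clear of the cabinet. Slides towards the cabinet's -x. Starts part-way out, about 0.08. It drags with about 2 N and stays where it is left.
- tape_roll: Bystander: roll of brown framing tape lying flat, diameter 104, 36 high; origin at the centre of its underside.
- corner_sample: Bystander: L-shaped corner sample of dark picture moulding lying flat, legs about 130, 22 high; origin under the corner.
- sanding_block: Bystander: cork sanding block, 65 by 110 by 30, lying on the cabinet's top; origin at the centre of its underside.
Mind the look-alikes: they are no part of the job. Leave any turquoise look-alike of the part that bears kept_jar_mid alone. What is shaped like the bottle but purple is not meant.

How it is judged:
On the way:
1. the bottle and the jar stand upright on the crate's floor, the bottle in a narrow compartment, the jar in a wide one, let go, the crate still out (x of bottle_mid in the frame of crate_floor between 0.082 and 0.14 m and y of bottle_mid in the frame of crate_floor between -0.125 and 0.125 m and z of bottle_mid in the frame of crate_floor between 0.042 and 0.054 m and angle between each of bottle_mid, jar_mid's own z axis and vertical below 0.1 rad and x of jar_mid in the frame of crate_floor between 0 and 0.076 m and y of jar_mid in the frame of crate_floor between -0.125 and 0.125 m and z of jar_mid in the frame of crate_floor between 0.029 and 0.041 m and contact force between each of bottle, jar and the fingers below 0.05 N and value of joint crate above 0.05 m), for 0.2 s.
At the end, for the whole second after the job is handed in: Crate shut to within 8 mm. The bench's two bottles stand upright (within 0.1 rad, on the floor within 6 mm) in the narrow compartments and its jar in a wide one, one per compartment, at rest; the bottles and jar that were in the crate still stand so (x of bottle_mid in the frame of crate_floor between 0.082 and 0.14 m and y of bottle_mid in the frame of crate_floor between -0.125 and 0.125 m and z of bottle_mid in the frame of crate_floor between 0.042 and 0.054 m and angle between each of bottle_mid, jar_mid, kept_bottle_1_mid, kept_bottle_2_mid, kept_jar_mid's own z axis and vertical below 0.1 rad and x of jar_mid in the frame of crate_floor between 0 and 0.076 m and y of jar_mid in the frame of crate_floor between -0.125 and 0.125 m and z of jar_mid in the frame of crate_floor between 0.029 and 0.041 m and x of kept_bottle_1_mid in the frame of crate_floor between 0.082 and 0.14 m and y of kept_bottle_1_mid in the frame of crate_floor between -0.125 and 0.125 m and z of kept_bottle_1_mid in the frame of crate_floor between 0.042 and 0.054 m and x of kept_bottle_2_mid in the frame of crate_floor between 0.082 and 0.14 m and y of kept_bottle_2_mid in the frame of crate_floor between -0.125 and 0.125 m and z of kept_bottle_2_mid in the frame of crate_floor between 0.042 and 0.054 m and x of kept_jar_mid in the frame of crate_floor between 0 and 0.076 m and y of kept_jar_mid in the frame of crate_floor between -0.125 and 0.125 m and z of kept_jar_mid in the frame of crate_floor between 0.029 and 0.041 m and linear speed of each of bottle, jar below 0.02 m/s and value of joint crate below 0.008 m); the robot touches nothing.
It fails at once if the bottle is dropped (falls free of the fingers faster than 0.7 m/s, a fall of about 25 mm) (linear speed of bottle above 0.7 m/s and contact force between bottle and anything else below 0.05 N).
It fails at once if the jar is dropped (falls free of the fingers faster than 0.7 m/s, a fall of about 25 mm) (linear speed of jar above 0.7 m/s and contact force between jar and anything else below 0.05 N).
It fails at once if the crate is slammed (closes faster than 0.5 m/s) (velocity of joint crate below -0.5 m/s).
It fails at once if a bystander (tape roll, corner sample or sanding block) is moved more than 30 mm (distance of any of tape_roll, corner_sample, sanding_block from where it was at the start of the episode above 0.03 m).
It also fails if it takes over 70 s, if anything falls off the work surface, if the arm or the gripper's body presses on something with over 40 N, if the wrist force passes 120 N, or if a joint passes its speed limit or range.

### The arm

A 6-joint arm with a two-finger parallel gripper is mounted at the origin on the work surface. World frame = base frame: x ahead of the robot, y to its left, z up, the work surface at z = 0. Lengths are in m, angles in rad, forces in N, time in s.
With the tool pointing down it reaches from about 0.425 to 0.95 m from the base axis. Payload 3.5 kg.
Tool frame: the origin (TCP) lies at the very end of the fingers, on their centre line; the grasp point (between the pads) lies 19 mm behind it (ctrl.grip_point_offset is the distance from the TCP to the grasp point, in m); z points along the fingers, y is the line along which they close (so a half turn about z gives the same grasp; the last joint's range is limited). The gripper opens to 85 mm and grips with 20 to 120 N. Pads are 22 mm wide; open, the fingers measure 114 mm over their backs; the gripper's body (76 mm by 85 mm) begins 54 mm behind the grasp point. The pads swing forward as they close: fully open they stand 13 mm farther back than shut.
Start: joints at [-1.302, 0.286, 1.577, -0, 1.279, -0.15], TCP at [0.275, -0.617, 0.204] pointing down, gripper open.
Joint ranges: [-2.77, 2.77], [-0.9, 2.22], [0.21, 2.48], [-1.53, 4.67], [0.24, 2.81], [-2.84, 2.84]. Speed limits (rad/s): [2.79, 2.79, 3.14, 3.14, 3.14, 3.14].

### API

Orientations are given as a unit quaternion [x, y, z, w].
In Python, from plant import telemetry, vision, ctrl gives the robot as it stands.
- The arm moves only by the tool arm_command, never from a script. Its argument "series" is one flat list of numbers, 7 for each row, row after row: the shift along the tool's x, y, z in cm, then the turn, a rotation vector about the tool's x, y, z in degrees, then the closure, from 0 (fully open) to 1 (shut). A call has 1 to 10 rows; each row is the pose to reach, as a shift and turn from the pose commanded when the call began, along the tool's axes at that moment; what a row does not reach only later rows make up. A row lasts 1/12 s, in which the tool goes at most 41.7 mm and 7.16 degrees, less where a joint would pass 70% of its speed; a pose out of reach is approached as far as the arm can. A call with a gripper value outside its range is refused whole. The fingers move at their own pace and stop on an object; "force" is the grip in N (left out, the last holds). Time passes only in rows, so rows that repeat a pose let the fingers close. It gives the time, the measured TCP pose, the force, the opening and the grip force at its end, in the units of the state.
- telemetry.get_state(): the state, without advancing time (a new reading comes with each control period).
- vision.read_camera(name): name is "scene" or "top" or "wrist"; returns a dict with "color" (384x512x3 uint8, blue, green, red), "K" (3x3 intrinsics, pixels), "rvec" (rotation vector, rad) and "tvec" (3), from world to camera coordinates, as OpenCV has them; the wrist camera has in their place "T_tool_cam" (4x4, takes a point from camera to tool coordinates, whose origin is the TCP and whose axes are the flange's). Camera axes: x right, y down, z forward; pixel columns grow to the right and rows downward; lengths in m; the calibration is good to about 2 mm. A picture is of the moment at which its call begins: read the wrist's pose just before it. There is no depth.
- ctrl.sign_off(): hands the job in; it is judged then, once.
The state is a dict: "time": time; "qpos": joint angles; "dq": joint speeds; "joint_efforts": joint torques, N m; "eef_pos": TCP position; "tcp_rot": TCP orientation; "contact_force": force on the tool from outside, world axes, zero at the start; "wrist_torque": the same for the moment, N m; "opening": opening from 0.0 (shut) to 1.0 (fully open); "finger_force": force on a finger pad.
Only numpy, scipy, OpenCV 4.12 (cv2) and the standard library are available. Lean on these libraries where they do the work, as an engineer would, in place of code of your own. Each camera call takes 0.05 s, during which the arm holds its last target. There are 200 camera calls.

## Working session

There is one attempt and no reset: what is moved stays moved. The work goes in short steps, Python scripts to look and compute and a tool call to move; the robot and the scene stay as the last step left them, time stands still between calls to the robot, and variables do not carry over. Pictures are saved under pics/ and viewed, at most 10 in all, crops included, and the job is handed in when it is done.

Besides the shell and the picture viewer there is one more tool, called after "Request:" by a JSON object that holds its "name" and its "arguments". arm_command: Moves the arm, as the interface text tells. Its arguments: {"type":"object","properties":{"series":{"type":"array","items":{"type":"number"}},"force":{"type":"number"}},"required":["series"]}

```bash
mkdir -p pics; cat > h.py <<'E'
import cv2,numpy as np
from plant import telemetry,vision,ctrl
from scipy.spatial.transform import Rotation as R
def snap(n,f):
    s=telemetry.get_state(); c=vision.read_camera(n); cv2.imwrite('pics/'+f,c['color'])
    import pickle; pickle.dump((s,c),open(f'pics/{f}.pkl','wb')); return s,c
def load(f):
    import pickle; return pickle.load(open(f'pics/{f}.pkl','rb'))
def cam(s,c):
    if 'rvec' in c:
        Rm=cv2.Rodrigues(np.array(c['rvec'],float))[0]; return Rm.T, -Rm.T@np.array(c['tvec'],float).ravel()
    T=np.array(c['T_tool_cam']); Rt=R.from_quat(s['tcp_rot']).as_matrix()
    return Rt@T[:3,:3], Rt@T[:3,3]+np.array(s['eef_pos'])
def pix(s,c,u,v,z):
    Rm,o=cam(s,c); d=Rm@np.linalg.inv(c['K'])@[u,v,1]; return o+d*(z-o[2])/d[2]
def proj(s,c,p):
    Rm,o=cam(s,c); q=c['K']@(Rm.T@(np.array(p)-o)); return q[:2]/q[2]
E
python3 - <<'E'
from h import *
s,c=snap('top','top0.png'); s2,c2=snap('scene','sc0.png')
print(s); print(cam(s,c),c['K']); print(cam(s2,c2))
a=cv2.resize(c['color'],(800,600),interpolation=cv2.INTER_CUBIC);cv2.imwrite('pics/top0b.png',a)
a=cv2.resize(c2['color'],(800,600),interpolation=cv2.INTER_CUBIC);cv2.imwrite('pics/sc0b.png',a)
E
```

```text
{'time': 0.0, 'qpos': array([-1.30197483e+00,  2.87186746e-01,  1.57819262e+00,  2.62254368e-06,
        1.27860398e+00, -1.49980220e-01]), 'dq': array([-2.42164024e-03, -7.87672292e-04,  6.86451802e-04,  1.04719651e-03,
        4.69018822e-05, -1.50658262e-03]), 'joint_efforts': array([ 6.18960275e-04, -4.05979800e+01, -2.92625320e+01, -1.50031619e-04,
        5.81306987e-03, -1.81615277e-06]), 'eef_pos': array([ 0.27434355, -0.6159356 ,  0.20262475]), 'tcp_rot': array([ 9.78155017e-01,  2.07873362e-01, -6.97332230e-05, -1.19330784e-03]), 'contact_force': array([-0.32012763,  0.73154847, -0.39251689]), 'wrist_torque': array([-0.00772629,  0.01777407,  0.02655565]), 'finger_force': 0.0, 'opening': 0.999992486230943}
(array([[ 0.04367453, -0.97523255,  0.21682716],
       [-0.9990448 , -0.04232411,  0.01087023],
       [-0.00142399, -0.2170948 , -0.97614949]]), array([ 0.35066577, -0.07779287,  1.21159483])) [[380.18333064   0.         260.63055146]
 [  0.         380.18333064 195.08014273]
 [  0.           0.           1.        ]]
(array([[ 0.56733197,  0.55929311, -0.60442175],
       [ 0.82335819, -0.37216522,  0.42845576],
       [ 0.0146876 , -0.74073225, -0.67163979]]), array([ 1.29177802, -0.52487103,  0.84567193]))
```

View pics/top0b.png

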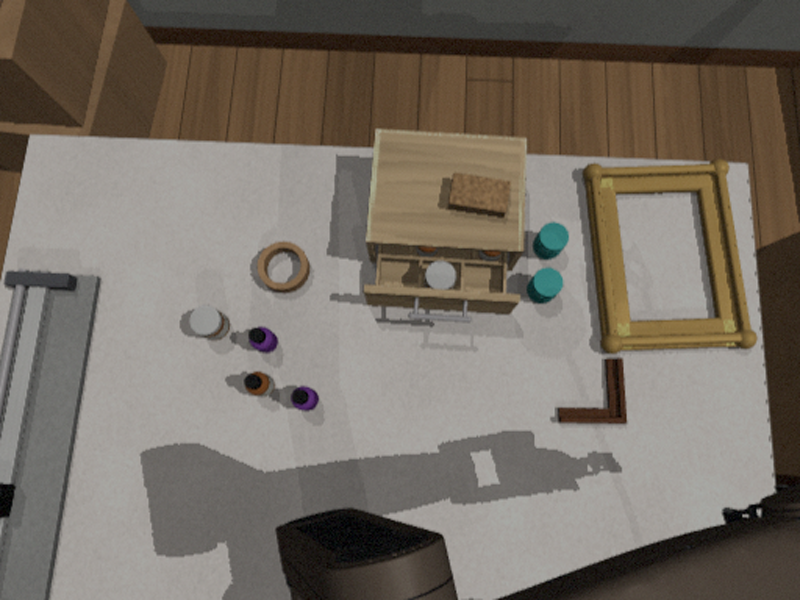

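View pics/sc0b.png

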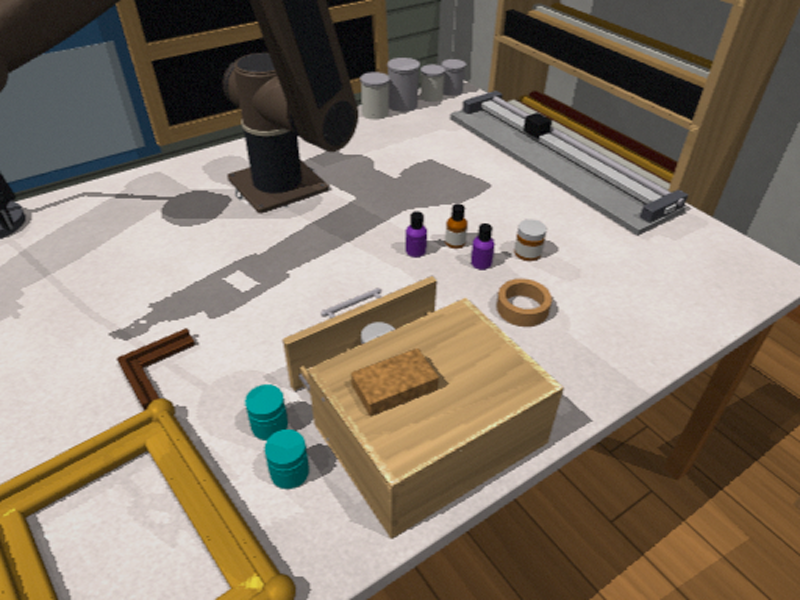

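The top view (800×600) shows the amber bottle's cap at about (251,380) and the jar's lid at (206,317). The handle bar runs from (412,314) to (470,318), and the cabinet's top corners are near (368,243), (524,248), (376,130) and (526,138). Two purple bottles stand beside the bottle, and turquoise jars stand to the right of the cabinet.

```bash
python3 - <<'E'
from h import *
s,c=load('top0.png')
for n,u,v,z in [('cap',251,380,.096),('jarlid',206,317,.07),('hL',413,314,.1),('hR',469,318,.1),('fl',368,243,.138),('fr',524,248,.138),('bl',376,130,.138),('br',526,138,.138),('keptjar',441,273,.092),('pl',366,288,.12),('pr',518,295,.12),('purp1',257,333,.096),('purp2',299,394,.096),('tape',283,265,.036)]:
    print(n,pix(s,c,u*.64,v*.64,z).round(3))
im=c['color'][120:290,100:350]
cv2.imwrite('pics/topcrop.png',cv2.resize(im,(800,544),interpolation=cv2.INTER_CUBIC))
E
```

```text
cap [0.442 0.221 0.096]
jarlid [0.563 0.328 0.07 ]
hL [ 0.58  -0.077  0.1  ]
hR [ 0.577 -0.184  0.1  ]
fl [0.706 0.014 0.138]
fr [ 0.709 -0.282  0.138]
bl [0.941 0.011 0.138]
br [ 0.936 -0.285  0.138]
keptjar [ 0.666 -0.128  0.092]
pl [0.622 0.014 0.12 ]
pr [ 0.621 -0.274  0.12 ]
purp1 [0.531 0.218 0.096]
purp2 [0.42  0.129 0.096]
tape [0.685 0.194 0.036]
```

View pics/topcrop.png

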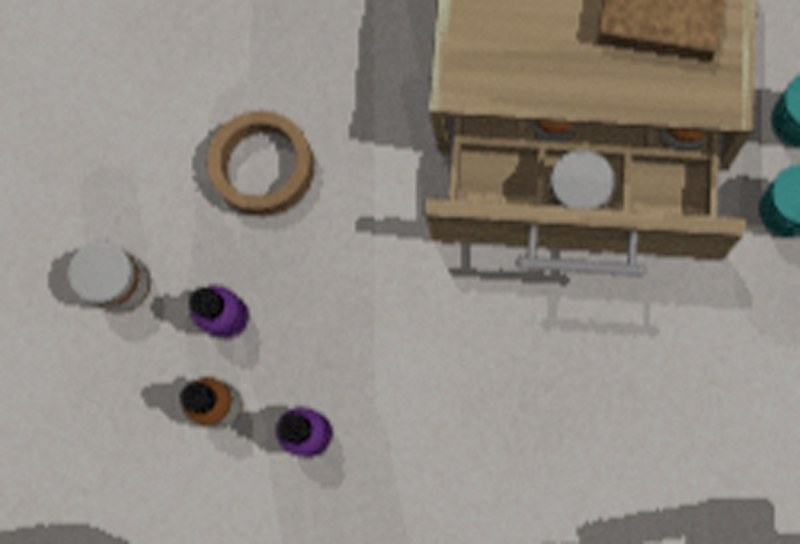

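```bash
cat >> h.py <<'E'
def goal(x,y,z,deg,n=10):
    """deg: world heading (mod 180) of the closing line; prints shift cm, rotvec deg in tool axes"""
    s=telemetry.get_state(); M=R.from_quat(s['tcp_rot']).as_matrix(); h=np.degrees(np.arctan2(M[1,1],M[0,1]))
    a=min([deg-180,deg,deg+180,deg+360],key=lambda t:abs(t-h)); a=np.radians(a)
    Y=np.array([np.cos(a),np.sin(a),0]);Z=np.array([0,0,-1.]);G=np.c_[np.cross(Y,Z),Y,Z]
    d=M.T@(np.array([x,y,z])-s['eef_pos'])*100; rv=R.from_matrix(M.T@G).as_rotvec(degrees=True)
    print('t%.2f'%s['time'],'pos',np.round(s['eef_pos'],4),'head %.1f'%h,'q',np.round(s['qpos'],2),'shift',d.round(2),'turn',rv.round(1),'F',np.round(s['contact_force'],1),'op %.3f'%s['opening'],'ff %.1f'%s['finger_force'])
E
python3 - <<'E'
from h import *
goal(.55,-.131,.26,0)
E
```

```text
t0.10 pos [ 0.2743 -0.616   0.2028] head -66.0 q [-1.3   0.29  1.58  0.    1.28 -0.15] shift [ 44.91 -33.11  -5.64] turn [ -0.1  -0.1 -66. ] F [ 0.2 -0.1 -0.4] op 1.000 ff 0.0
```

Request:
{"name": "arm_command", "arguments": {"series": [28, -21, -3.5, 0, 0, -40, 0.6, 28, -21, -3.5, 0, 0, -40, 0.6, 28, -21, -3.5, 0, 0, -40, 0.6, 28, -21, -3.5, 0, 0, -40, 0.6, 28, -21, -3.5, 0, 0, -40, 0.6, 28, -21, -3.5, 0, 0, -40, 0.6, 28, -21, -3.5, 0, 0, -40, 0.6, 28, -21, -3.5, 0, 0, -40, 0.6, 28, -21, -3.5, 0, 0, -40, 0.6, 28, -21, -3.5, 0, 0, -40, 0.6]}}

```text
time: 0.93
eef_pos: [0.4466, -0.3074, 0.2394]
tcp_rot: [0.847, 0.532, 0.001, -0.0]
contact_force: [0.2, -0.1, 0.4]
opening: 0.401
finger_force: 0.0
```

```bash
python3 - <<'E'
from h import *
goal(.55,-.131,.26,0)
E
```

```text
t0.93 pos [ 0.4466 -0.3074  0.2394] head -25.7 q [-0.79 -0.03  1.87  0.    1.31 -0.34] shift [20.38  1.67 -2.04] turn [  0.   -0.1 -25.7] F [ 0.2 -0.1  0.4] op 0.401 ff 0.0
```

Request:
{"name": "arm_command", "arguments": {"series": [4, 0.3, -0.4, 0, 0, -5.5, 0.6, 8, 0.6, -0.8, 0, 0, -11, 0.6, 12, 1, -1.2, 0, 0, -16.5, 0.6, 16, 1.4, -1.6, 0, 0, -22, 0.6, 20.4, 1.7, -2, 0, 0, -25.7, 0.6, 20.4, 1.7, -2, 0, 0, -25.7, 0.6, 20.4, 1.7, -2, 0, 0, -25.7, 0.6]}}

```text
time: 1.52
eef_pos: [0.5502, -0.1339, 0.2587]
tcp_rot: [0.708, 0.706, -0.0, -0.0]
contact_force: [-0.4, 0.3, -0.2]
opening: 0.401
finger_force: 0.0
```

```bash
python3 - <<'E'
from h import *
goal(.578,-.131,.081,0)
s,c=snap('wrist','w1.png'); print(cam(s,c))
for p in [(.578,-.131,.1),(.578,-.186,.1),(.578,-.076,.1),(.613,-.131,.12)]: print(p,proj(s,c,p))
E
```

```text
t1.52 pos [ 0.5502 -0.1339  0.2587] head -0.1 q [-0.42  0.01  1.79 -0.    1.35 -0.42] shift [ 0.3   2.79 17.77] turn [-0.   0.  -0.1] F [-0.4  0.3 -0.2] op 0.401 ff 0.0
(array([[ 9.99998646e-01, -5.64064157e-04, -1.54560438e-03],
       [-1.01654451e-03, -9.50465053e-01, -3.10829775e-01],
       [-1.29371502e-03,  3.10830925e-01, -9.50464340e-01]]), array([ 0.54971797, -0.05496357,  0.42770195]))
(0.578, -0.131, 0.1) [282.44958545 169.42574388]
(0.578, -0.186, 0.1) [281.28931305 213.60152902]
(0.578, -0.076, 0.1) [283.73462414 120.49965321]
(0.613, -0.131, 0.12) [315.96049011 173.55600092]
```

View pics/w1.png

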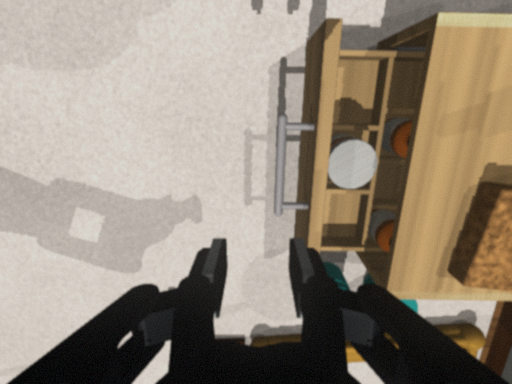

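The wrist view shows the bar running from (283,117) to (278,213), within 2 mm of my estimate. The cabinet's front top edge runs from about (437,24) to (389,296).

```bash
python3 - <<'E'
from h import *
s,c=load('w1.png')
for n,u,v,z in [('f1',437,24,.138),('f2',389,296,.138),('p1',337,20,.12),('p2',321,248,.12),('h1',283,117,.1),('h2',278,213,.1)]: print(n,pix(s,c,u,v,z).round(4))
goal(.577,-.133,.081,-1)
E
```

```text
f1 [0.7077 0.009  0.138 ]
f2 [ 0.7053 -0.2762  0.138 ]
p1 [0.6236 0.0163 0.12  ]
p2 [ 0.6246 -0.222   0.12  ]
h1 [ 0.5771 -0.0723  0.1   ]
h2 [ 0.574  -0.1852  0.1   ]
t1.57 pos [ 0.5496 -0.1351  0.2584] head -0.3 q [-0.42  0.01  1.79 -0.    1.35 -0.42] shift [ 0.23  2.77 17.74] turn [-0.1  0.   0.7] F [-0.2 -0.2 -0. ] op 0.399 ff 0.0
```

Request:
{"name": "arm_command", "arguments": {"series": [0.2, 1.3, 3, 0, 0, 0.2, 0.74, 0.2, 2.6, 6, 0, 0, 0.2, 0.74, 0.2, 2.6, 9, 0, 0, 0.2, 0.74, 0.2, 2.6, 12, 0, 0, 0.2, 0.74, 0.2, 2.6, 15, 0, 0, 0.2, 0.74, 0.2, 2.6, 17.7, 0, 0, 0.2, 0.74, 0.2, 2.6, 17.7, 0, 0, 0.2, 0.74, 0.2, 2.6, 17.7, 0, 0, 0.2, 1, 0.2, 2.6, 17.7, 0, 0, 0.2, 1, 0.2, 2.6, 17.7, 0, 0, 0.2, 1], "force": 40}}

```text
time: 2.4
eef_pos: [0.5772, -0.1346, 0.0848]
tcp_rot: [0.711, 0.704, 0.001, 0.002]
contact_force: [0.5, 0.8, -0.0]
opening: 0.002
finger_force: 0.0
```

```bash
python3 - <<'E'
from h import *
goal(.471,-.132,.081,-.5)
E
```

```text
t2.40 pos [ 0.5772 -0.1346  0.0848] head -0.6 q [-0.4   0.23  1.88 -0.    1.03 -0.39] shift [  0.16 -10.62   0.33] turn [ 0.2  0.1 -0.1] F [ 0.5  0.8 -0. ] op 0.002 ff 0.0
```

```bash
python3 - <<'E'
from h import *
s,c=snap('wrist','w2.png')
a=c['color']; cv2.imwrite('pics/w2b.png',np.hstack([a]))
E
```

```text
(no output)
```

View pics/w2b.png

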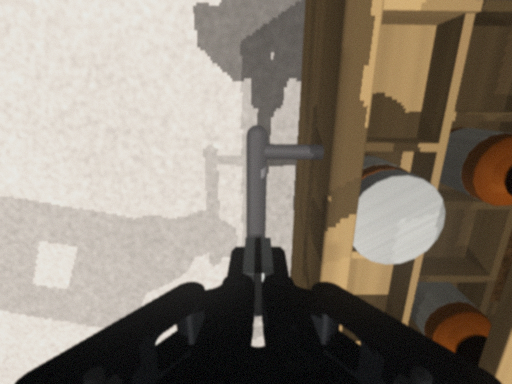

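The bar's left end is at (258,130) and runs straight into the fingertips at (258,245), so the lateral alignment is good. The reading says the fingers are fully shut, so I'll check the state again.

```bash
python3 - <<'E'
from h import *
goal(.577,-.133,.081,-.5)
s,c=load('w2.png')
for u,v in[(258,130),(257,240),(258,265)]:
  for z in(.1,.085): print(u,v,z,pix(s,c,u,v,z).round(4))
print(proj(s,c,s['eef_pos']),proj(s,c,s['eef_pos']+[0,0,.019]))
cv2.imwrite('pics/w2c.png',cv2.resize(c['color'][180:360,160:400],(800,600),interpolation=cv2.INTER_CUBIC))
E
```

```text
t2.45 pos [ 0.5772 -0.1344  0.0848] head -0.5 q [-0.4   0.23  1.88 -0.    1.03 -0.39] shift [ 0.14 -0.03  0.38] turn [ 0.2  0.1 -0. ] F [-0.6 -0.3 -0.2] op 0.003 ff 0.0
258 130 0.1 [ 0.5771 -0.0704  0.1   ]
258 130 0.085 [ 0.5771 -0.0718  0.085 ]
257 240 0.1 [ 0.5759 -0.1339  0.1   ]
257 240 0.085 [ 0.5759 -0.1416  0.085 ]
258 265 0.1 [ 0.5764 -0.1508  0.1   ]
258 265 0.085 [ 0.5764 -0.1601  0.085 ]
[258.8822991  230.04108165] [259.13367707 244.09738833]
```

View pics/w2c.png

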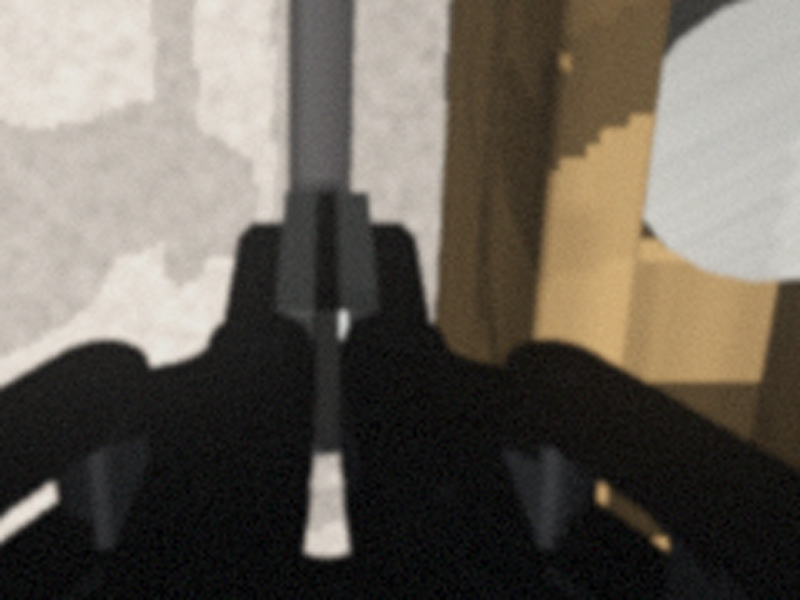

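```bash
python3 - <<'E'
from h import *
s,c=load('sc0.png')
for z in (.07,.08,.09,.1,.11): print(z,[(proj(s,c,(.577,y,z))/.64).round(1) for y in(-.076,-.186)])
s,c=load('w2.png')
for z in (.07,.085,.1): print('w2 w',z,(pix(s,c,267,220,z)-pix(s,c,248,220,z))[0], 'end',proj(s,c,(.577,-.077,z)))
s,c=snap('scene','sc1.png')
u,v=proj(s,c,(.577,-.134,.1)).astype(int); print(u,v)
cv2.imwrite('pics/sc1c.png',cv2.resize(c['color'][v-75:v+45,u-80:u+80],(800,600),interpolation=cv2.INTER_CUBIC))
E
```

```text
0.07 [array([375.6, 303.4]), array([322.9, 326.9])]
0.08 [array([375.6, 299.3]), array([322.5, 322.8])]
0.09 [array([375.5, 295.2]), array([322.1, 318.7])]
0.1 [array([375.4, 291.1]), array([321.7, 314.5])]
0.11 [array([375.3, 286.9]), array([321.3, 310.3])]
w2 w 0.07 0.013072113759532544 end [257.75927654 136.03646001]
w2 w 0.085 0.012004538633737183 end [257.86209121 139.12189432]
w2 w 0.1 0.01093696350794171 end [257.98409409 142.7831608 ]
222 194
```

View pics/sc1c.png

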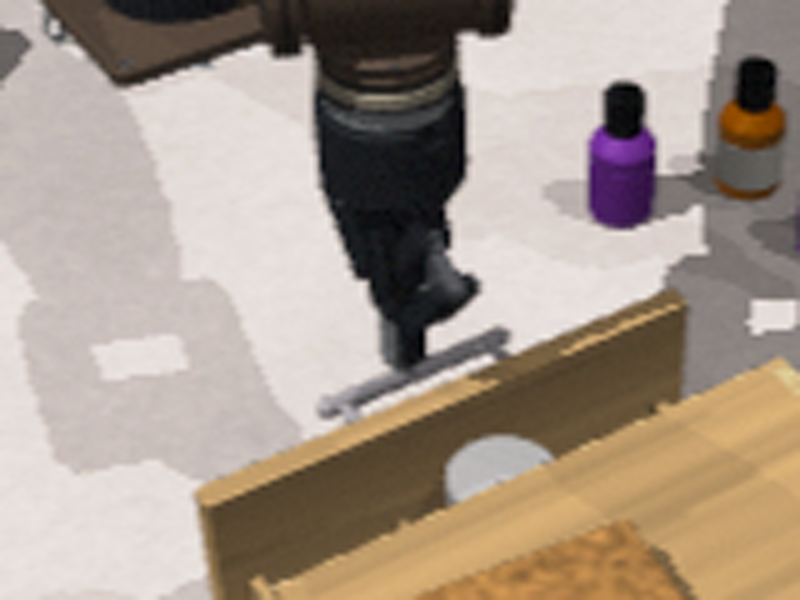

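```bash
python3 - <<'E'
from h import *
for f in ('w1.png','w2.png'):
    s,c=load(f); e=np.array(s['eef_pos'])
    print(f,e.round(4))
    for dz in (0,.01,.02): print(dz,[proj(s,c,e+[x,.011,dz]).round(1) for x in (-.017,0,.017)])
s,c=load('sc1.png');e=np.array(s['eef_pos']);u,v=222,194
for dz in(0,.01,.02,.03): print(dz,((proj(s,c,e+[0,0,dz])-[u-80,v-75])*5).round(0))
goal(.577,-.133,.081,-.5)
E
```

```text
w1.png [ 0.5502 -0.1339  0.2587]
0 [array([231.8, 214.1]), array([258.9, 214.1]), array([285.9, 214.1])]
0.01 [array([230.4, 220.4]), array([258.9, 220.3]), array([287.5, 220.3])]
0.02 [array([228.8, 227.4]), array([259. , 227.3]), array([289.2, 227.3])]
w2.png [ 0.5772 -0.1346  0.0848]
0 [array([231.7, 214.3]), array([258.8, 214.1]), array([285.8, 213.8])]
0.01 [array([230.3, 220.6]), array([258.9, 220.4]), array([287.4, 220.1])]
0.02 [array([228.8, 227.7]), array([259. , 227.4]), array([289.2, 227.1])]
0 [403. 396.]
0.01 [402. 383.]
0.02 [402. 369.]
0.03 [401. 356.]
t2.50 pos [ 0.5771 -0.1341  0.0846] head -0.5 q [-0.4   0.23  1.88 -0.    1.03 -0.39] shift [ 0.11 -0.01  0.36] turn [ 0.2  0.1 -0. ] F [-0.4  0.1 -0.4] op -0.000 ff 0.0
```

The fingertips appear to end near z≈0.10, right on top of the bar. The shut pads therefore reach less far than the reported TCP. I'll reopen slightly, go lower and close again.

Request:
{"name": "arm_command", "arguments": {"series": [0, 0, 0, 0, 0, 0, 0.72, 0, 0, 0, 0, 0, 0, 0.72, 0, 0, 0, 0, 0, 0, 0.72, 0, 0, 0.6, 0, 0, 0, 0.72, 0, 0, 1.2, 0, 0, 0, 0.72, 0, 0, 1.8, 0, 0, 0, 0.72, 0, 0, 1.8, 0, 0, 0, 0.72, 0, 0, 1.8, 0, 0, 0, 1, 0, 0, 1.8, 0, 0, 0, 1, 0, 0, 1.8, 0, 0, 0, 1], "force": 40}}

```text
time: 3.33
eef_pos: [0.5753, -0.1329, 0.0632]
tcp_rot: [0.71, 0.704, 0.0, -0.0]
contact_force: [2.3, 0.2, -5.3]
opening: 0.107
finger_force: 38.9
```

```bash
python3 - <<'E'
from h import *
print(ctrl.grip_point_offset)
goal(.577,-.133,.081,-.5)
E
```

```text
0.0187
t3.33 pos [ 0.5753 -0.1329  0.0632] head -0.5 q [-0.4   0.26  1.89  0.    1.   -0.39] shift [-0.01  0.16 -1.78] turn [-0. -0. -0.] F [ 2.3  0.2 -5.3] op 0.107 ff 38.9
```

Request:
{"name": "arm_command", "arguments": {"series": [0, -0.3, 0, 0, 0, 0, 1, 0, -1, 0, 0, 0, 0, 1, 0, -2.2, 0, 0, 0, 0, 1, 0, -3.6, 0, 0, 0, 0, 1, 0, -5.1, 0, 0, 0, 0, 1, 0, -6.6, 0, 0, 0, 0, 1, 0, -8, 0, 0, 0, 0, 1, 0, -9.2, 0, 0, 0, 0, 1, 0, -10, 0, 0, 0, 0, 1, 0, -10.3, 0, 0, 0, 0, 1]}}

```text
time: 4.17
eef_pos: [0.4705, -0.1306, 0.0632]
tcp_rot: [0.711, 0.704, 0.0, -0.002]
contact_force: [2.8, 5.8, -7.6]
opening: 0.111
finger_force: 39.7
```

Request:
{"name": "arm_command", "arguments": {"series": [0, 0, 0, 0, 0, 0, 1, 0, 0, 0, 0, 0, 0, 0.74, 0, 0, 0, 0, 0, 0, 0.74, 0, 0, 0, 0, 0, 0, 0.74, 0, 0, -2, 0, 0, 0, 0.74, 0, 0, -5, 0, 0, 0, 0.74, 0, 0, -9, 0, 0, 0, 0.7, 0, 0, -13, 0, 0, 0, 0.6, 0, 0, -16, 0, 0, 0, 0.5, 0, 0, -17, 0, 0, 0, 0.4]}}

```text
time: 5.0
eef_pos: [0.4758, -0.1343, 0.2418]
tcp_rot: [0.71, 0.704, 0.002, 0.006]
contact_force: [0.7, -0.4, 0.7]
opening: 0.601
finger_force: 0.0
```

```bash
python3 - <<'E'
from h import *
goal(.442,.221,.2,90)
goal(.442,.221,.2,0)
s,c=snap('top','top1.png')
cv2.imwrite('pics/top1c.png',cv2.resize(c['color'][120:290,100:350],(800,544),interpolation=cv2.INTER_CUBIC))
E
```

```text
t5.00 pos [ 0.4758 -0.1343  0.2418] head -0.5 q [-0.48 -0.16  1.97 -0.    1.31 -0.47] shift [35.52 -3.74  3.9 ] turn [ 0.8 -0.2 89.5] F [ 0.7 -0.4  0.7] op 0.601 ff 0.0
t5.00 pos [ 0.4758 -0.1343  0.2418] head -0.5 q [-0.48 -0.16  1.97 -0.    1.31 -0.47] shift [35.52 -3.74  3.9 ] turn [ 0.6  0.4 -0.5] F [ 0.7 -0.4  0.7] op 0.601 ff 0.0
```

View pics/top1c.png

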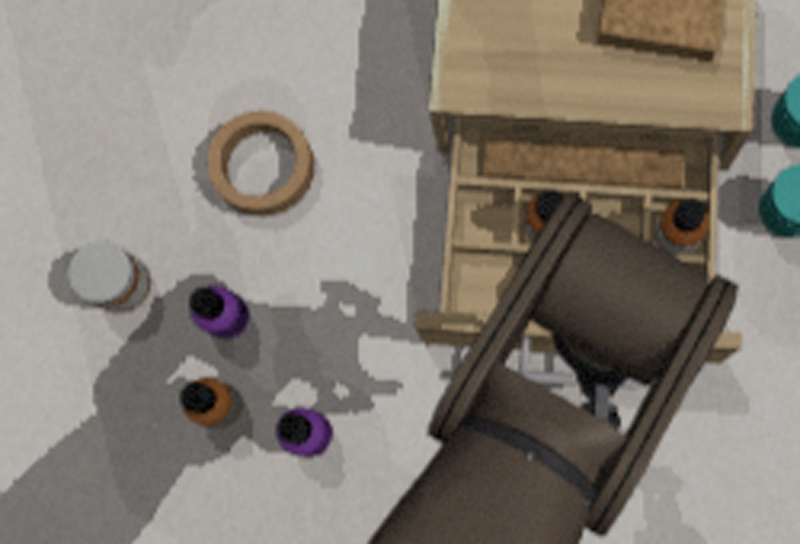

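The crate is out, showing both kept bottles with caps at (547,207) and (690,215). The left narrow compartment is empty, spanning about (455–515, 186–250), and the left wide one is empty too. I'll check the compartment numbers and head for the bottle.

```bash
python3 - <<'E'
from h import *
s,c=load('top1.png')
for n,u,v,z in [('kb1',545,206,.118),('kb2',689,214,.118),('nl_bl',455,186,.052),('nl_br',515,187,.052),('nl_fl',452,249,.052),('nl_fr',515,250,.052),('panel',418,316,.12),('cap',199,399,.096),('jar',101,272,.07)]: print(n,pix(s,c,100+u/3.2,120+v/3.2,z).round(4))
E
```

```text
kb1 [ 0.6273 -0.0929  0.118 ]
kb2 [ 0.6255 -0.2263  0.118 ]
nl_bl [ 0.6605 -0.0043  0.052 ]
nl_br [ 0.662  -0.0635  0.052 ]
nl_fl [ 0.5969 -0.0049  0.052 ]
nl_fr [ 0.5986 -0.0663  0.052 ]
panel [0.5191 0.0183 0.12  ]
cap [0.4376 0.2156 0.096 ]
jar [0.5561 0.3281 0.07  ]
```

Request:
{"name": "arm_command", "arguments": {"series": [2, -0.2, 0, 0, 0, 0, 0.4, 6, -0.6, 0, 0, 0, 0, 0.4, 10, -1, 0, 0, 0, 0, 0.4, 14, -1.5, 0, 0, 0, 0, 0.4, 18, -2, 0, 0, 0, 0, 0.4, 22, -2.4, 0, 0, 0, 0, 0.4, 26, -2.8, 0, 0, 0, 0, 0.4, 30, -3.2, 0, 0, 0, 0, 0.4, 33.5, -3.5, 0, 0, 0, 0, 0.4, 35.5, -3.7, 0, 0, 0, 0, 0.4]}}

```text
time: 5.88
eef_pos: [0.4375, 0.2259, 0.2323]
tcp_rot: [0.709, 0.705, -0.001, -0.001]
contact_force: [1.6, -0.7, 0.1]
opening: 0.597
finger_force: 0.0
```

```bash
python3 - <<'E'
from h import *
goal(.442,.221,.057,0)
s,c=snap('wrist','w3.png')
im=c['color'].astype(int); dark=(im.max(2)<45).astype(np.uint8)
print('pred cap',proj(s,c,(.442,.221,.096)))
n,l,st,ce=cv2.connectedComponentsWithStats(dark)
for i in range(1,n):
    if st[i,4]>80: print(st[i],ce[i].round(1),pix(s,c,*ce[i],.096).round(4))
E
```

```text
t5.88 pos [0.4375 0.2259 0.2323] head -0.3 q [ 0.27 -0.15  1.98  0.    1.31  0.28] shift [-0.48  0.49 17.53] turn [-0.1  0.  -0.3] F [ 1.6 -0.7  0.1] op 0.597 ff 0.0
pred cap [262.83955844 180.99920192]
[309 148  16  18  93] [314.6 155.4] [0.4969 0.249  0.096 ]
[325 163  27  26 514] [337.7 175.6] [0.5232 0.2268 0.096 ]
[249 165  23  25 430] [259.8 176.9] [0.4387 0.2257 0.096 ]
[231 236  21  16 211] [241.2 242.6] [0.4167 0.1462 0.096 ]
[    0   242   512   142 34766] [239.9 334.4] [0.412  0.0116 0.096 ]
```

Request:
{"name": "arm_command", "arguments": {"series": [-0.3, 0.1, 3, 0, 0, 0, 0.4, -0.3, 0.1, 7, 0, 0, 0, 0.4, -0.3, 0.1, 11, 0, 0, 0, 0.4, -0.3, 0.1, 14, 0, 0, 0, 0.4, -0.3, 0.1, 16.5, 0, 0, 0, 0.4, -0.3, 0.1, 17.5, 0, 0, 0, 0.4, -0.3, 0.1, 17.5, 0, 0, 0, 0.4, -0.3, 0.1, 17.5, 0, 0, 0, 0.8, -0.3, 0.1, 17.5, 0, 0, 0, 0.8, -0.3, 0.1, 17.5, 0, 0, 0, 0.8], "force": 40}}

```text
time: 6.77
eef_pos: [0.4415, 0.2204, 0.0611]
tcp_rot: [0.71, 0.704, 0.002, 0.001]
contact_force: [0.3, 0.3, -1.5]
opening: 0.299
finger_force: 39.3
```

```bash
python3 - <<'E'
from h import *
goal(.442,.221,.057,0)
E
```

```text
t6.77 pos [0.4415 0.2204 0.0611] head -0.5 q [ 0.26  0.06  2.13 -0.    0.96  0.27] shift [0.06 0.05 0.41] turn [ 0.2 -0.1 -0.5] F [ 0.3  0.3 -1.5] op 0.299 ff 39.3
```

Request:
{"name": "arm_command", "arguments": {"series": [0, 0, -0.8, 0, 0, 0, 0.8, 0, 0, -2.5, 0, 0, 0, 0.8, 0, 0, -5, 0, 0, 0, 0.8, 0, 0, -8, 0, 0, 0, 0.8, 0, 0, -11, 0, 0, 0, 0.8, 0, 0, -14, 0, 0, 0, 0.8, 0, 0, -16, 0, 0, 0, 0.8, -1, 1, -17, 0, 0, 0, 0.8, -3, 2.5, -17, 0, 0, 0, 0.8, -5, 4, -17, 0, 0, 0, 0.8]}}

```text
time: 7.6
eef_pos: [0.4804, 0.1698, 0.2324]
tcp_rot: [0.709, 0.705, 0.002, 0.002]
contact_force: [-0.5, 0.0, -1.6]
opening: 0.304
finger_force: 39.5
```

```bash
python3 - <<'E'
from h import *
goal(.630,-.035,.24,0)
E
```

```text
t7.60 pos [0.4804 0.1698 0.2324] head -0.4 q [ 0.14 -0.11  1.95 -0.    1.3   0.15] shift [-20.38  15.1   -0.7 ] turn [ 0.3 -0.  -0.4] F [-0.5  0.  -1.6] op 0.304 ff 39.5
```

Request:
{"name": "arm_command", "arguments": {"series": [-2, 1.5, 0, 0, 0, 0, 0.8, -4.5, 3.3, 0, 0, 0, 0, 0.8, -7.5, 5.5, 0, 0, 0, 0, 0.8, -10.5, 7.7, 0, 0, 0, 0, 0.8, -13.5, 10, 0, 0, 0, 0, 0.8, -16, 12, 0, 0, 0, 0, 0.8, -18, 13.5, 0, 0, 0, 0, 0.8, -19.3, 14.5, 0, 0, 0, 0, 0.8, -20, 14.9, 0, 0, 0, 0, 0.8, -20, 14.9, 0, 0, 0, 0, 0.8]}}

```text
time: 8.43
eef_pos: [0.6271, -0.033, 0.2299]
tcp_rot: [0.711, 0.703, 0.0, 0.001]
contact_force: [0.1, -0.2, -0.5]
opening: 0.304
finger_force: 39.5
```

```bash
python3 - <<'E'
from h import *
goal(.630,-.035,.083,0)
s,c=snap('wrist','w4.png')
for p in [(.5215,-.131,.12),(.601,-.006,.052),(.601,-.064,.052),(.659,-.006,.052),(.659,-.064,.052)]: print(p,proj(s,c,p).round(1))
cv2.imwrite('pics/w4b.png',cv2.resize(c['color'],(800,600),interpolation=cv2.INTER_CUBIC))
E
```

```text
t8.43 pos [ 0.6271 -0.033   0.2299] head -0.6 q [-0.21  0.16  1.67 -0.    1.3  -0.2 ] shift [-0.19  0.28 14.69] turn [ 0.1  0.  -0.6] F [ 0.1 -0.2 -0.5] op 0.304 ff 39.5
(0.5215, -0.131, 0.12) [163.8 269.3]
(0.601, -0.006, 0.052) [236.2 146.2]
(0.601, -0.064, 0.052) [237.7 192.4]
(0.659, -0.006, 0.052) [284.7 145.7]
(0.659, -0.064, 0.052) [283.8 192. ]
```

View pics/w4b.png

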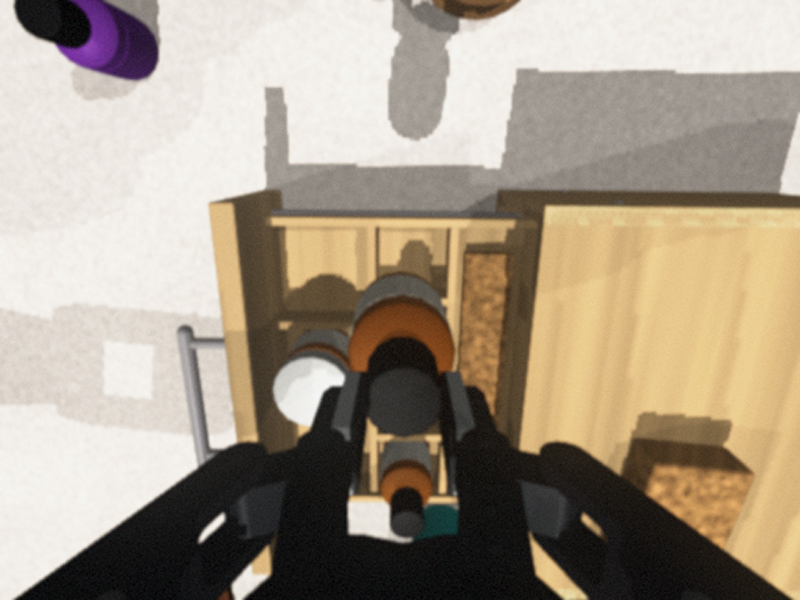

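The held bottle hangs with its cap at (405,395). The empty left narrow compartment shows between the front divider at x≈378 and the back divider at x≈450, with the left wall at y≈222. I'll read the divider edges from the profile.

```bash
python3 - <<'E'
from h import *
s,c=load('w4.png'); im=c['color'].astype(float).mean(2)
print('row155-168',[(u,int(im[152:158,u].mean())) for u in range(232,304)])
print('col',[(v,int(im[v,250:256].mean())) for v in range(130,160)])
for u in (236,240,244,284,288,292): print(u,pix(s,c,u,155,.052)[:2].round(4),pix(s,c,u,155,.022)[:2].round(4))
print(pix(s,c,255,140,.056),pix(s,c,255,145,.056))
E
```

```text
row155-168 [(232, 159), (233, 159), (234, 166), (235, 174), (236, 182), (237, 183), (238, 181), (239, 168), (240, 125), (241, 95), (242, 123), (243, 162), (244, 182), (245, 186), (246, 184), (247, 184), (248, 184), (249, 183), (250, 185), (251, 186), (252, 188), (253, 188), (254, 189), (255, 187), (256, 185), (257, 180), (258, 172), (259, 159), (260, 145), (261, 129), (262, 123), (263, 121), (264, 122), (265, 122), (266, 123), (267, 125), (268, 123), (269, 126), (270, 133), (271, 145), (272, 157), (273, 162), (274, 162), (275, 162), (276, 154), (277, 150), (278, 146), (279, 147), (280, 151), (281, 150), (282, 150), (283, 152), (284, 146), (285, 123), (286, 96), (287, 114), (288, 163), (289, 189), (290, 192), (291, 190), (292, 185), (293, 162), (294, 145), (295, 143), (296, 140), (297, 138), (298, 132), (299, 124), (300, 127), (301, 127), (302, 128), (303, 128)]
col [(130, 140), (131, 141), (132, 141), (133, 135), (134, 117), (135, 101), (136, 96), (137, 94), (138, 93), (139, 121), (140, 165), (141, 189), (142, 195), (143, 195), (144, 189), (145, 176), (146, 164), (147, 164), (148, 176), (149, 185), (150, 185), (151, 188), (152, 188), (153, 186), (154, 187), (155, 187), (156, 189), (157, 187), (158, 187), (159, 188)]
236 [ 0.6004 -0.0166] [ 0.5981 -0.022 ]
240 [ 0.6052 -0.0166] [ 0.6034 -0.022 ]
244 [ 0.6101 -0.0167] [ 0.6086 -0.0221]
284 [ 0.6584 -0.0171] [ 0.6611 -0.0226]
288 [ 0.6632 -0.0172] [ 0.6663 -0.0226]
292 [ 0.668  -0.0172] [ 0.6716 -0.0227]
[0.62361249 0.00165136 0.056     ] [ 0.6235416  -0.00419624  0.056     ]
```

Request:
{"name": "arm_command", "arguments": {"series": [-0.3, 0.6, 1, 0, 0, 0, 0.8, -0.3, 0.6, 3, 0, 0, 0, 0.8, -0.3, 0.6, 5.5, 0, 0, 0, 0.8, -0.3, 0.6, 8, 0, 0, 0, 0.8, -0.3, 0.6, 10.5, 0, 0, 0, 0.8, -0.3, 0.6, 12.3, 0, 0, 0, 0.8, -0.3, 0.6, 13.3, 0, 0, 0, 0.8, -0.3, 0.6, 13.8, 0, 0, 0, 0.8, -0.3, 0.6, 14.1, 0, 0, 0, 0.8, -0.3, 0.6, 14.1, 0, 0, 0, 0.8]}}

```text
time: 9.32
eef_pos: [0.6327, -0.0343, 0.0884]
tcp_rot: [0.71, 0.704, 0.0, 0.0]
contact_force: [-0.2, -0.6, -0.6]
opening: 0.3
finger_force: 39.5
```

```bash
python3 - <<'E'
from h import *
goal(.633,-.036,.083,-.5)
E
```

```text
t9.32 pos [ 0.6327 -0.0343  0.0884] head -0.5 q [-0.21  0.31  1.77  0.    1.06 -0.21] shift [-0.17  0.03  0.54] turn [0. 0. 0.] F [-0.2 -0.6 -0.6] op 0.300 ff 39.5
```

Request:
{"name": "arm_command", "arguments": {"series": [-0.1, 0, 0.2, 0, 0, 0, 0.8, -0.1, 0, 0.4, 0, 0, 0, 0.8, -0.1, 0, 0.5, 0, 0, 0, 0.8, -0.1, 0, 0.5, 0, 0, 0, 0.8]}}

```text
time: 9.65
eef_pos: [0.6327, -0.0358, 0.0834]
tcp_rot: [0.71, 0.704, 0.0, 0.0]
contact_force: [0.1, 0.9, -1.6]
opening: 0.299
finger_force: 39.5
```

Request:
{"name": "arm_command", "arguments": {"series": [0, 0, 0.1, 0, 0, 0, 0.8, 0, 0, 0.2, 0, 0, 0, 0.8, 0, 0, 0.2, 0, 0, 0, 0.8]}}

```text
time: 9.9
eef_pos: [0.6335, -0.036, 0.083]
tcp_rot: [0.71, 0.704, 0.001, 0.001]
contact_force: [-2.2, -0.5, 4.1]
opening: 0.301
finger_force: 40.1
```

Request:
{"name": "arm_command", "arguments": {"series": [0, 0, -0.05, 0, 0, 0, 0.55, 0, 0, -0.05, 0, 0, 0, 0.45, 0, 0, -0.05, 0, 0, 0, 0.45, 0, 0, -1, 0, 0, 0, 0.45, 0, 0, -3, 0, 0, 0, 0.45, 0, 0, -6, 0, 0, 0, 0.4, 0, 0, -10, 0, 0, 0, 0.2, 0, 0, -14, 0, 0, 0, 0, 0, 0, -16, 0, 0, 0, 0, 0, 0, -16, 0, 0, 0, 0]}}

```text
time: 10.73
eef_pos: [0.6359, -0.0363, 0.25]
tcp_rot: [0.71, 0.704, 0.004, 0.006]
contact_force: [0.8, -0.4, 0.0]
opening: 1.002
finger_force: 0.0
```

```bash
python3 - <<'E'
from h import *
goal(.56,.328,.23,90)
goal(.56,.328,.23,-90)
E
```

```text
t10.73 pos [ 0.6359 -0.0363  0.25  ] head -0.5 q [-0.22  0.16  1.64  0.    1.33 -0.21] shift [36.37 -7.93  1.79] turn [ 0.7 -0.5 89.5] F [ 0.8 -0.4  0. ] op 1.002 ff 0.0
t10.73 pos [ 0.6359 -0.0363  0.25  ] head -0.5 q [-0.22  0.16  1.64  0.    1.33 -0.21] shift [36.37 -7.93  1.79] turn [ 0.7 -0.5 89.5] F [ 0.8 -0.4  0. ] op 1.002 ff 0.0
```

Request:
{"name": "arm_command", "arguments": {"series": [2, -0.4, 0, 0, 0, -5, 0, 6, -1.3, 0.2, 0, 0, -12, 0, 10, -2.2, 0.4, 0, 0, -19, 0, 14, -3, 0.6, 0, 0, -26, 0, 18, -3.9, 0.8, 0, 0, -33, 0, 22, -4.8, 1, 0, 0, -40, 0, 26, -5.6, 1.2, 0, 0, -47, 0, 30, -6.5, 1.4, 0, 0, -54, 0, 33, -7.1, 1.6, 0, 0, -61, 0, 35, -7.5, 1.8, 0, 0, -68, 0]}}

```text
time: 11.57
eef_pos: [0.5588, 0.318, 0.2221]
tcp_rot: [0.191, 0.982, -0.0, -0.001]
contact_force: [-0.4, -0.3, -0.6]
opening: 0.999
finger_force: 0.0
```

```bash
python3 - <<'E'
from h import *
goal(.56,.328,.23,90)
E
```

```text
t11.57 pos [0.5588 0.318  0.2221] head 68.0 q [ 0.36  0.2   1.64  0.    1.3  -0.83] shift [ 0.26  0.97 -0.79] turn [ -0.   -0.1 -22. ] F [-0.4 -0.3 -0.6] op 0.999 ff 0.0
```

Request:
{"name": "arm_command", "arguments": {"series": [0, 0.5, -0.3, 0, 0, -7, 0, 0.2, 1, -0.7, 0, 0, -14, 0, 0.2, 1, -0.7, 0, 0, -21, 0, 0.2, 1, -0.7, 0, 0, -22, 0, 0.2, 1, -0.7, 0, 0, -22, 0]}}

```text
time: 11.98
eef_pos: [0.5621, 0.3249, 0.2292]
tcp_rot: [0.005, 1.0, -0.0, -0.001]
contact_force: [-0.9, -0.5, -0.2]
opening: 1.001
finger_force: 0.0
```

```bash
python3 - <<'E'
from h import *
goal(.56,.328,.045,90)
s,c=snap('wrist','w5.png')
u,v=proj(s,c,(.56,.328,.07)); print(u,v)
g=cv2.GaussianBlur(c['color'].mean(2).astype(np.uint8),(3,3),0)
r=abs(proj(s,c,(.56,.358,.07))-[u,v]).max(); print('r',r)
H=cv2.HoughCircles(g,cv2.HOUGH_GRADIENT,1,30,param1=60,param2=15,minRadius=int(r*.85),maxRadius=int(r*1.15))
for h in H[0][:5]: print(h,pix(s,c,h[0],h[1],.07).round(4))
im=c['color'][int(v)-70:int(v)+80,int(u)-100:int(u)+100].copy()
cv2.imwrite('pics/w5c.png',cv2.resize(im,(800,600),interpolation=cv2.INTER_CUBIC)); print(int(u)-100,int(v)-70)
E
```

```text
t11.98 pos [0.5621 0.3249 0.2292] head 89.4 q [ 0.37  0.21  1.62 -0.    1.31 -1.19] shift [ 0.19  0.32 18.42] turn [-0.  -0.1 -0.6] F [-0.9 -0.5 -0.2] op 1.001 ff 0.0
260.97096156707164 171.6701856108558
r 25.794845679298646
[261.5 167.5  26.1] [0.5551 0.3286 0.07  ]
[168.5 254.5  26.2] [0.6675 0.209  0.07  ]
[196.5 239.5  27.2] [0.6466 0.2465 0.07  ]
[95.5  48.5  21.35] [0.429  0.1591 0.07  ]
[66.5 40.5 26.1] [0.4214 0.131  0.07  ]
160 101
```

View pics/w5c.png

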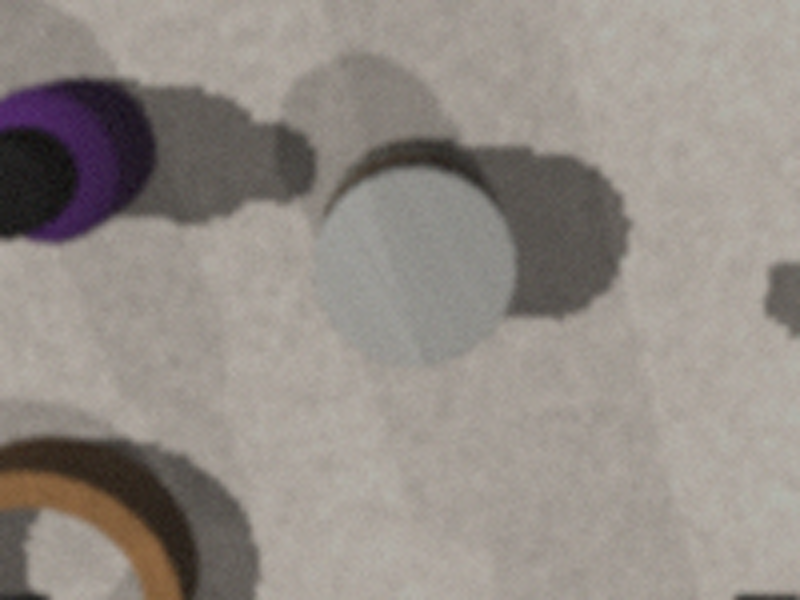

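The jar's lid is centred at crop (415,265), which puts it near (0.5555, 0.330). The radius matches and nothing else is within finger reach.

Request:
{"name": "arm_command", "arguments": {"series": [0.6, 0.5, 3, 0, 0, -0.5, 0, 0.6, 0.5, 7, 0, 0, -0.5, 0, 0.6, 0.5, 11, 0, 0, -0.5, 0, 0.6, 0.5, 15, 0, 0, -0.5, 0, 0.6, 0.5, 18, 0, 0, -0.5, 0, 0.6, 0.5, 19.5, 0, 0, -0.5, 0, 0.6, 0.5, 20.2, 0, 0, -0.5, 0, 0.6, 0.5, 20.2, 0, 0, -0.5, 0, 0.6, 0.5, 20.2, 0, 0, -0.5, 0.6, 0.6, 0.5, 20.2, 0, 0, -0.5, 0.6], "force": 45}}

```text
time: 12.87
eef_pos: [0.5588, 0.3308, 0.0311]
tcp_rot: [0.0, 1.0, 0.001, 0.002]
contact_force: [0.9, -0.1, -0.1]
opening: 0.745
finger_force: 0.0
```

Request:
{"name": "arm_command", "arguments": {"series": [0, 0, 0, 0, 0, 0, 0.6, 0, 0, 0, 0, 0, 0, 0.6]}}

```text
time: 13.03
eef_pos: [0.559, 0.3311, 0.0317]
tcp_rot: [0.0, 1.0, 0.001, 0.003]
contact_force: [-0.4, 1.2, 4.8]
opening: 0.674
finger_force: 48.0
```

```bash
python3 - <<'E'
from h import *
goal(.5555,.33,.028,90)
E
```

```text
t13.03 pos [0.559  0.3311 0.0317] head 90.0 q [ 0.38  0.41  1.75  0.    0.97 -1.19] shift [ 0.35 -0.11  0.37] turn [ 0.1  0.3 -0. ] F [-0.4  1.2  4.8] op 0.674 ff 48.0
```

Request:
{"name": "arm_command", "arguments": {"series": [0, 0, -0.8, 0, 0, 0, 0.6, 0, 0, -2.5, 0, 0, 0, 0.6, 0, 0, -5, 0, 0, 0, 0.6, 0, 0, -8, 0, 0, 0, 0.6, 0, 0, -11, 0, 0, 0, 0.6, 0, -0.5, -14, 0, 0, 0, 0.6, 0, -2, -16, 0, 0, 0, 0.6, 0, -4, -17.5, 0, 0, 0, 0.6, 0, -6.5, -18, 0, 0, 0, 0.6, 0, -9, -18, 0, 0, 0, 0.6]}}

```text
time: 13.87
eef_pos: [0.5571, 0.2396, 0.2108]
tcp_rot: [-0.001, 1.0, 0.0, 0.002]
contact_force: [-0.1, -0.4, -2.5]
opening: 0.675
finger_force: 48.8
```

```bash
python3 - <<'E'
from h import *
goal(.5675,-.043,.21,89.5)
E
```

```text
t13.87 pos [0.5571 0.2396 0.2108] head 90.1 q [ 0.24  0.13  1.75 -0.    1.26 -1.33] shift [ -1.01 -28.26   0.06] turn [0.  0.2 0.6] F [-0.1 -0.4 -2.5] op 0.675 ff 48.8
```

Request:
{"name": "arm_command", "arguments": {"series": [-0.1, -2.8, 0, 0, 0, 0.2, 0.6, -0.3, -6, 0, 0, 0, 0.4, 0.6, -0.4, -9.5, 0, 0, 0, 0.6, 0.6, -0.5, -13, 0, 0, 0, 0.6, 0.6, -0.6, -16.5, 0, 0, 0, 0.6, 0.6, -0.8, -20, 0, 0, 0, 0.6, 0.6, -0.9, -23.5, 0, 0, 0, 0.6, 0.6, -1, -26, 0, 0, 0, 0.6, 0.6, -1, -27.5, 0, 0, 0, 0.6, 0.6, -1, -28.1, 0, 0, 0, 0.6, 0.6]}}

```text
time: 14.7
eef_pos: [0.5659, -0.0433, 0.2078]
tcp_rot: [0.007, 1.0, -0.0, -0.001]
contact_force: [-0.0, 0.2, -2.6]
opening: 0.674
finger_force: 48.8
```

Request:
{"name": "arm_command", "arguments": {"series": [0, 0, 0, 0, 0, 0, 0.6, 0, 0, 0, 0, 0, 0, 0.6]}}

```text
time: 14.87
eef_pos: [0.5662, -0.0404, 0.2078]
tcp_rot: [0.005, 1.0, 0.0, -0.0]
contact_force: [-0.6, 1.0, -3.6]
opening: 0.674
finger_force: 48.8
```

```bash
python3 - <<'E'
from h import *
goal(.5675,-.043,.0567,89.5)
s,c=snap('wrist','w6.png')
im=c['color'].astype(float).mean(2)
for n,p in dict(wallL=(.564,-.0048,.056),pan=(.5226,-.043,.12),panF=(.5066,-.043,.12),divB=(.5986,-.02,.052),divB2=(.6046,-.02,.052)).items(): print(n,proj(s,c,p).round(1))
cv2.imwrite('pics/w6.png',c['color'])
E
```

```text
t14.87 pos [ 0.5662 -0.0404  0.2078] head 89.4 q [-0.25  0.05  1.84  0.    1.25 -1.81] shift [-0.14 -0.27 15.11] turn [ 0.  -0.  -0.1] F [-0.6  1.  -3.6] op 0.674 ff 48.8
wallL [289.4 172.8]
pan [254.9 144.7]
panF [254.7 126.1]
divB [275.5 200.5]
divB2 [275.5 205.2]
```

I've used all ten picture views, so from here I'll check with profiles.

```bash
python3 - <<'E'
from h import *
s,c=load('w6.png'); im=c['color'].astype(int)
print('col u=300',[(v,*im[v,298:303].mean(0).astype(int)) for v in range(112,160,2)])
print('row v=160',[(u,*im[158:163,u].mean(0).astype(int)) for u in range(262,312,2)])
E
```

```text
col u=300 [(112, np.int64(201), np.int64(211), np.int64(217)), (114, np.int64(198), np.int64(207), np.int64(215)), (116, np.int64(196), np.int64(207), np.int64(214)), (118, np.int64(185), np.int64(196), np.int64(204)), (120, np.int64(100), np.int64(119), np.int64(132)), (122, np.int64(63), np.int64(86), np.int64(103)), (124, np.int64(62), np.int64(83), np.int64(100)), (126, np.int64(68), np.int64(93), np.int64(112)), (128, np.int64(108), np.int64(156), np.int64(188)), (130, np.int64(124), np.int64(174), np.int64(209)), (132, np.int64(122), np.int64(175), np.int64(208)), (134, np.int64(123), np.int64(175), np.int64(209)), (136, np.int64(124), np.int64(177), np.int64(211)), (138, np.int64(124), np.int64(176), np.int64(210)), (140, np.int64(124), np.int64(177), np.int64(210)), (142, np.int64(121), np.int64(172), np.int64(208)), (144, np.int64(111), np.int64(158), np.int64(189)), (146, np.int64(107), np.int64(124), np.int64(138)), (148, np.int64(116), np.int64(127), np.int64(137)), (150, np.int64(119), np.int64(130), np.int64(140)), (152, np.int64(119), np.int64(128), np.int64(139)), (15
[... 761 characters left out ...]
nt64(152), np.int64(183)), (286, np.int64(102), np.int64(149), np.int64(181)), (288, np.int64(87), np.int64(128), np.int64(156)), (290, np.int64(73), np.int64(103), np.int64(126)), (292, np.int64(112), np.int64(163), np.int64(196)), (294, np.int64(127), np.int64(183), np.int64(217)), (296, np.int64(122), np.int64(170), np.int64(204)), (298, np.int64(111), np.int64(124), np.int64(136)), (300, np.int64(120), np.int64(127), np.int64(134)), (302, np.int64(121), np.int64(128), np.int64(135)), (304, np.int64(120), np.int64(129), np.int64(135)), (306, np.int64(116), np.int64(123), np.int64(129)), (308, np.int64(112), np.int64(120), np.int64(127)), (310, np.int64(118), np.int64(124), np.int64(131))]
```

Request:
{"name": "arm_command", "arguments": {"series": [-0.1, -0.2, 1, 0, 0, 0, 0.6, -0.1, -0.2, 3, 0, 0, 0, 0.6, -0.1, -0.2, 5.5, 0, 0, 0, 0.6, -0.1, -0.2, 8, 0, 0, 0, 0.6, -0.1, -0.2, 10.5, 0, 0, 0, 0.6, -0.1, -0.2, 12.5, 0, 0, 0, 0.6, -0.1, -0.2, 13.8, 0, 0, 0, 0.6, -0.1, -0.2, 14.5, 0, 0, 0, 0.6, -0.1, -0.2, 14.8, 0, 0, 0, 0.6, -0.1, -0.2, 14.8, 0, 0, 0, 0.6]}}

```text
time: 15.75
eef_pos: [0.5678, -0.0427, 0.0599]
tcp_rot: [0.005, 1.0, 0.0, -0.0]
contact_force: [-0.2, -0.1, -1.6]
opening: 0.672
finger_force: 48.8
```

Request:
{"name": "arm_command", "arguments": {"series": [0, 0, 0.2, 0, 0, 0, 0.6, 0, 0, 0.3, 0, 0, 0, 0.6, 0, 0, 0.3, 0, 0, 0, 0.6]}}

```text
time: 16.0
eef_pos: [0.5683, -0.0432, 0.058]
tcp_rot: [0.005, 1.0, -0.0, 0.001]
contact_force: [0.6, -1.3, -1.3]
opening: 0.676
finger_force: 48.8
```

Request:
{"name": "arm_command", "arguments": {"series": [0, 0, 0.2, 0, 0, 0, 0.6, 0, 0, 0.3, 0, 0, 0, 0.6, 0, 0, 0.3, 0, 0, 0, 0.6]}}

```text
time: 16.25
eef_pos: [0.5675, -0.043, 0.054]
tcp_rot: [0.005, 1.0, 0.0, -0.0]
contact_force: [-0.7, 0.5, -2.4]
opening: 0.678
finger_force: 48.8
```

Request:
{"name": "arm_command", "arguments": {"series": [0, 0, 0.1, 0, 0, 0, 0.6, 0, 0, 0.2, 0, 0, 0, 0.6, 0, 0, 0.2, 0, 0, 0, 0.6]}}

```text
time: 16.5
eef_pos: [0.5688, -0.043, 0.0537]
tcp_rot: [0.005, 1.0, -0.0, 0.001]
contact_force: [-0.9, 1.6, 4.3]
opening: 0.673
finger_force: 49.5
```

Request:
{"name": "arm_command", "arguments": {"series": [0, 0, 0, 0, 0, 0, 0.2, 0, 0, 0, 0, 0, 0, 0.18, 0, 0, 0, 0, 0, 0, 0.18, 0, 0, -0.5, 0, 0, 0, 0.18, 0, 0, -2, 0, 0, 0, 0.18, 0, 0, -5, 0, 0, 0, 0.18, 0, 0, -9, 0, 0, 0, 0.18, 0, 0, -13, 0, 0, 0, 0.3, 0, 0, -16, 0, 0, 0, 0.4, 0, 0, -17, 0, 0, 0, 0.4]}}

```text
time: 17.33
eef_pos: [0.5704, -0.0437, 0.2292]
tcp_rot: [0.005, 1.0, -0.001, 0.005]
contact_force: [1.1, -0.4, 0.2]
opening: 0.596
finger_force: 0.0
```

```bash
python3 - <<'E'
from h import *
goal(.4705,-.131,.22,0)
s,c=snap('wrist','w7.png')
g=cv2.GaussianBlur(c['color'].mean(2).astype(np.uint8),(3,3),0)
r=27
H=cv2.HoughCircles(g,cv2.HOUGH_GRADIENT,1,30,param1=60,param2=15,minRadius=25,maxRadius=36)
print('pred',proj(s,c,(.564,-.043,.092)),proj(s,c,(.564,-.013,.092)),proj(s,c,(.564,-.131,.092)))
for h in H[0][:6]: print(h,pix(s,c,h[0],h[1],.092).round(4))
s,c=snap('top','top2.png')
for n,p in dict(jar=(.564,-.043,.092),cap=(.633,-.034,.118),kj=(.56,-.131,.092)).items():
    u,v=proj(s,c,p).astype(int); print(n,u,v); print(c['color'][v-8:v+9:2,u-8:u+9:2].mean(2).astype(int))
E
```

```text
t17.33 pos [ 0.5704 -0.0437  0.2292] head 89.4 q [-0.25  0.03  1.81 -0.    1.28 -1.81] shift [ 9.91 -8.83  0.84] turn [ 0.4  0.6 89.4] F [ 1.1 -0.4  0.2] op 0.596 ff 0.0
pred [259.20747123 171.0833268 ] [286.88728112 170.84867734] [178.16987477 171.77030511]
[259.5 171.5  26.6] [ 0.5645 -0.0427  0.092 ]
[185.5 162.5  28.8] [ 0.5538 -0.1221  0.092 ]
[137.5 260.5  34.3] [ 0.6737 -0.1909  0.092 ]
[ 28.5 247.5  28.8] [ 0.655  -0.3182  0.092 ]
[419.5 236.5  34.3] [0.6442 0.1439 0.092 ]
[ 37.5 310.5  30.9] [ 0.7464 -0.3307  0.092 ]
jar 252 206
[[70 74 82 88 96 94 87 70 66]
 [80 86 93 93 90 76 43 72 36]
 [85 86 85 82 78 44 54 69 35]
 [71 75 76 70 60 25 74 68 61]
 [67 67 66 67 36 32 75 41 73]
 [69 65 68 60 24 56 73 33 74]
 [48 60 64 33 19 72 70 63 73]
 [50 38 59 27 21 69 46 72 84]
 [49 48 39 23 40 71 31 72 68]]
cap 250 181
[[55 59 54 60 55 61 65 66 64]
 [44 47 51 50 57 56 57 60 47]
 [42 34 47 42 48 45 50 51 39]
 [24 36 35 38 40 45 43 28 25]
 [24 23 23 34 35 33 27 26 26]
 [28 24 22 24 25 28 22 23 17]
 [31 32 30 28 31 24 14 21 24]
 [34 48 40 46 40 45 48 31 22]
 [22 15 25 21 16 18 17 21 22]]
kj 281 208
[[ 93 108 134 138 148 125  62  49  47]
 [136 166 165 166 167 164 161 102  63]
 [163 163 166 165 166 165 164 168  86]
 [165 163 165 166 167 166 166 165 120]
 [160 162 162 167 166 168 166 166 172]
 [156 158 156 160 158 159 161 163 168]
 [156 154 158 159 160 160 160 161 139]
 [155 159 158 158 159 158 160 160  92]
 [129 157 158 161 159 160 159 124  68]]
```

Jar stands at (0.5645, −0.043), as planned. Next is the handle.

Request:
{"name": "arm_command", "arguments": {"series": [1, -1, 0, 0, 0, 7, 0.4, 3, -2.5, 0, 0, 0, 14, 0.4, 5, -4.5, 0, 0, 0, 21, 0.4, 7, -6.5, 0, 0, 0, 28, 0.4, 9, -8, 0, 0, 0, 35, 0.5, 9.9, -8.8, 0, 0, 0, 42, 0.6, 9.9, -8.8, 0, 0, 0, 49, 0.7, 9.9, -8.8, 0, 0, 0, 56, 0.72, 9.9, -8.8, 0, 0, 0, 63, 0.72, 9.9, -8.8, 0, 0, 0, 70, 0.72]}}

```text
time: 18.27
eef_pos: [0.466, -0.1294, 0.2186]
tcp_rot: [0.581, 0.814, -0.0, -0.003]
contact_force: [0.0, -1.3, -0.3]
opening: 0.278
finger_force: 0.0
```

Request:
{"name": "arm_command", "arguments": {"series": [0, 0, 0, 0, 0, 7, 0.72, 0, 0, 0, 0, 0, 14, 0.72, 0, 0, 0, 0, 0, 19.5, 0.72, 0, 0, 0, 0, 0, 19.5, 0.72, 0, 0, 0, 0, 0, 19.5, 0.72]}}

```text
time: 18.68
eef_pos: [0.4665, -0.1294, 0.2195]
tcp_rot: [0.707, 0.707, -0.001, -0.002]
contact_force: [-0.0, -0.4, 0.5]
opening: 0.278
finger_force: 0.0
```

```bash
python3 - <<'E'
from h import *
goal(.4705,-.131,.063,-.5)
s,c=snap('wrist','w8.png'); im=c['color'].mean(2)
print(proj(s,c,(.4705,-.131,.1)),proj(s,c,(.4705,-.09,.1)),proj(s,c,(.4705,-.186,.1)),proj(s,c,(.5066,-.09,.12)))
v=int(proj(s,c,(.4705,-.09,.1))[1]); print(v,[(u,int(im[v-1:v+2,u].mean())) for u in range(232,312,2)])
E
```

```text
t18.68 pos [ 0.4665 -0.1294  0.2195] head 0.0 q [-0.48 -0.16  2.01 -0.    1.29 -0.48] shift [-0.19  0.46 15.65] turn [-0.2 -0.1  0.5] F [-0.  -0.4  0.5] op 0.278 ff 0.0
[262.75910028 182.52575045] [263.06348779 142.62769329] [262.3890346  231.03267432] [302.38834105 145.67749164]
142 [(232, 174), (234, 171), (236, 173), (238, 174), (240, 176), (242, 177), (244, 174), (246, 175), (248, 177), (250, 177), (252, 180), (254, 179), (256, 179), (258, 162), (260, 125), (262, 151), (264, 161), (266, 151), (268, 129), (270, 93), (272, 94), (274, 97), (276, 95), (278, 95), (280, 98), (282, 96), (284, 96), (286, 94), (288, 92), (290, 75), (292, 65), (294, 63), (296, 60), (298, 58), (300, 58), (302, 65), (304, 119), (306, 143), (308, 149), (310, 151)]
```

Request:
{"name": "arm_command", "arguments": {"series": [-0.2, 0.5, 2, 0, 0, 0.5, 0.72, -0.2, 0.5, 5, 0, 0, 0.5, 0.72, -0.2, 0.5, 8, 0, 0, 0.5, 0.72, -0.2, 0.5, 11, 0, 0, 0.5, 0.72, -0.2, 0.5, 13.5, 0, 0, 0.5, 0.72, -0.2, 0.5, 15, 0, 0, 0.5, 0.72, -0.2, 0.5, 15.6, 0, 0, 0.5, 0.72, -0.2, 0.5, 15.6, 0, 0, 0.5, 0.72, -0.2, 0.5, 15.6, 0, 0, 0.5, 1, -0.2, 0.5, 15.6, 0, 0, 0.5, 1], "force": 40}}

```text
time: 19.57
eef_pos: [0.4729, -0.1321, 0.0666]
tcp_rot: [0.711, 0.703, 0.0, 0.0]
contact_force: [0.5, -0.7, -3.6]
opening: 0.108
finger_force: 39.4
```

Request:
{"name": "arm_command", "arguments": {"series": [0, 0, 0, 0, 0, 0, 1, 0, 0, 0, 0, 0, 0, 1]}}

```text
time: 19.73
eef_pos: [0.4729, -0.1321, 0.0666]
tcp_rot: [0.711, 0.703, 0.0, 0.001]
contact_force: [-0.8, -1.2, -2.9]
opening: 0.105
finger_force: 39.5
```

```bash
python3 - <<'E'
from h import *
for f in('w7.png','w8.png'):
    s,c=load(f)
    for n,p in dict(cap=(.633,-.034,.118),body=(.633,-.034,.06),kcap=(.627,-.096,.118)).items():
        u,v=proj(s,c,p).astype(int); print(f,n,u,v,c['color'][v-1:v+2,u-1:u+2].mean((0,1)).astype(int) if 0<v<383 and 0<u<511 else '')
s,c=load('w8.png'); im=c['color'].astype(int); d=(im.max(2)<45).astype(np.uint8); d[300:]=0
n,l,st,ce=cv2.connectedComponentsWithStats(d)
for i in range(1,n):
    if st[i,4]>80: print(st[i],ce[i].round(1),pix(s,c,*ce[i],.112).round(3))
E
```

```text
w7.png cap 268 239 [31 33 37]
w7.png body 266 217 [29 44 70]
w7.png kcap 210 234 [30 32 37]
w8.png cap 450 81 [20 21 23]
w8.png body 416 84 [18 41 76]
w8.png kcap 430 152 [20 23 27]
[ 417   67   47   33 1179] [440.1  83.6] [ 0.628 -0.036  0.112]
[407 136  41  31 948] [427.3 151.1] [ 0.627 -0.096  0.112]
[ 131  239  104   61 2028] [197.6 284.2] [ 0.398 -0.246  0.112]
[281 239   9  61 306] [284.2 267.5] [ 0.495 -0.224  0.112]
[ 288  248  104   52 1920] [328.4 286.1] [ 0.545 -0.248  0.112]
[387 251  34  32 747] [403.4 266.1] [ 0.624 -0.222  0.112]
[429 289  20  11 112] [438.5 295.6] [ 0.67  -0.26   0.112]
```

The bottle stands upright like its neighbours. I'll close the crate slowly.

Request:
{"name": "arm_command", "arguments": {"series": [0, 0.2, 0, 0, 0, 0, 1, 0, 0.7, 0, 0, 0, 0, 1, 0, 1.4, 0, 0, 0, 0, 1, 0, 2.3, 0, 0, 0, 0, 1, 0, 3.3, 0, 0, 0, 0, 1, 0, 4.3, 0, 0, 0, 0, 1, 0, 5.3, 0, 0, 0, 0, 1, 0, 6.3, 0, 0, 0, 0, 1, 0, 7.3, 0, 0, 0, 0, 1, 0, 8.3, 0, 0, 0, 0, 1]}}

```text
time: 20.57
eef_pos: [0.5574, -0.1339, 0.0666]
tcp_rot: [0.711, 0.703, -0.0, 0.001]
contact_force: [-2.5, -4.9, 2.5]
opening: 0.104
finger_force: 40.0
```

Request:
{"name": "arm_command", "arguments": {"series": [0, 1, 0, 0, 0, 0, 1, 0, 2, 0, 0, 0, 0, 1, 0, 3, 0, 0, 0, 0, 1, 0, 4, 0, 0, 0, 0, 1, 0, 5, 0, 0, 0, 0, 1, 0, 6, 0, 0, 0, 0, 1, 0, 7, 0, 0, 0, 0, 1, 0, 7.9, 0, 0, 0, 0, 1, 0, 8.6, 0, 0, 0, 0, 1, 0, 9.1, 0, 0, 0, 0, 1]}}

```text
time: 21.4
eef_pos: [0.6488, -0.136, 0.0666]
tcp_rot: [0.711, 0.703, -0.0, 0.002]
contact_force: [-2.7, -7.7, 2.5]
opening: 0.109
finger_force: 40.0
```

Request:
{"name": "arm_command", "arguments": {"series": [0, 0.3, 0, 0, 0, 0, 1, 0, 0.6, 0, 0, 0, 0, 1, 0, 0.8, 0, 0, 0, 0, 1, 0, 0.9, 0, 0, 0, 0, 1, 0, 0.9, 0, 0, 0, 0, 1]}}

```text
time: 21.82
eef_pos: [0.6543, -0.136, 0.0666]
tcp_rot: [0.711, 0.704, -0.003, -0.001]
contact_force: [-9.7, -7.8, 7.5]
opening: 0.109
finger_force: 40.5
```

```bash
python3 - <<'E'
from h import *
goal(.6555,-.133,.063,-.5)
E
```

```text
t21.82 pos [ 0.6543 -0.136   0.0666] head -0.6 q [-0.35  0.41  1.68 -0.01  1.05 -0.34] shift [0.31 0.12 0.36] turn [-0.4  0.2 -0.1] F [-9.7 -7.8  7.5] op 0.109 ff 40.5
```

Request:
{"name": "arm_command", "arguments": {"series": [0, 0.2, 0, 0, 0, 0, 1, 0, 0.3, 0, 0, 0, 0, 1, 0, 0.3, 0, 0, 0, 0, 1]}}

```text
time: 22.07
eef_pos: [0.6541, -0.136, 0.0665]
tcp_rot: [0.71, 0.704, -0.006, -0.004]
contact_force: [-19.2, -7.3, 12.4]
opening: 0.104
finger_force: 41.2
```

Request:
{"name": "arm_command", "arguments": {"series": [0, -0.2, 0, 0, 0, 0, 1, 0, -0.3, 0, 0, 0, 0, 0.72, 0, -0.3, 0, 0, 0, 0, 0.72, 0, -0.3, 0, 0, 0, 0, 0.72, 0, -0.3, -1, 0, 0, 0, 0.72, 0, -0.3, -4, 0, 0, 0, 0.72, 0, -0.3, -8, 0, 0, 0, 0.72, 0, -2, -12, 0, 0, 0, 0.72, 0, -5, -15, 0, 0, 0, 0.72, 0, -8, -17, 0, 0, 0, 0.72]}}

```text
time: 22.9
eef_pos: [0.5803, -0.133, 0.2411]
tcp_rot: [0.71, 0.704, 0.002, 0.003]
contact_force: [0.8, -0.1, 0.8]
opening: 0.279
finger_force: 0.0
```

```bash
python3 - <<'E'
from h import *
goal(.57,-.133,.22,-.5)
s,c=snap('wrist','w9.png'); im=c['color'].mean(2)
# bar along handle at y=-.1, z=.1
v=int(proj(s,c,(.655,-.1,.1))[1]); d=[(u,int(im[v-1:v+2,u].mean())) for u in range(300,420,2)]
print(proj(s,c,(.6555,-.1,.1)),proj(s,c,(.6905,-.1,.12)),proj(s,c,(.7065,-.1,.12)),proj(s,c,(.7065,-.1,.138)),d)
E
```

```text
t22.90 pos [ 0.5803 -0.133   0.2411] head -0.5 q [-0.4   0.08  1.74  0.    1.31 -0.39] shift [-0.01 -1.05  2.1 ] turn [ 0.4  0.1 -0. ] F [ 0.8 -0.1  0.8] op 0.279 ff 0.0
[327.65157581 144.80700509] [367.19895785 147.43879644] [383.11580345 147.29765351] [391.08679409 150.26410812] [(300, 161), (302, 155), (304, 160), (306, 159), (308, 119), (310, 86), (312, 83), (314, 86), (316, 111), (318, 121), (320, 101), (322, 112), (324, 134), (326, 138), (328, 124), (330, 117), (332, 106), (334, 73), (336, 58), (338, 58), (340, 57), (342, 54), (344, 55), (346, 53), (348, 50), (350, 47), (352, 49), (354, 52), (356, 47), (358, 49), (360, 50), (362, 47), (364, 67), (366, 109), (368, 128), (370, 133), (372, 135), (374, 129), (376, 117), (378, 112), (380, 83), (382, 52), (384, 50), (386, 50), (388, 75), (390, 120), (392, 134), (394, 136), (396, 137), (398, 134), (400, 130), (402, 128), (404, 127), (406, 125), (408, 132), (410, 134), (412, 135), (414, 135), (416, 138), (418, 142)]
```

The crate is shut. A hard stop was felt, and the panel and cabinet edges share the same 2 px offset. Handing in.

Request:
{"name": "arm_command", "arguments": {"series": [0, -2, -1, 0, 0, 0, 0.72, 0, -2, -1, 0, 0, 0, 0.72, 0, -2, -1, 0, 0, 0, 0.72, 0, -2, -1, 0, 0, 0, 0.72]}}

```text
time: 23.28
eef_pos: [0.5592, -0.1325, 0.2459]
tcp_rot: [0.711, 0.704, 0.0, 0.0]
contact_force: [0.4, 0.2, -0.5]
opening: 0.284
finger_force: 0.0
```

```bash
python3 -c "
from plant import ctrl; print(ctrl.sign_off())"
```

```text
the job is handed in; nothing more can be done
None
```

I put the bottle in the left narrow compartment and the jar in the left wide one, both set down on the crate's floor, then eased the crate shut against its stop and handed the job in at about 23 s; no verdict came back, and I had no view inside once it closed.

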